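# Cap the lens viewer and hold its sprung shutter half open

## Task

A lens lies loaded in the round well of the grey lens viewer: close it up by seating the black cap with the blue knob flat in the well's mouth and let go of it. Only then slide the viewer's sprung shutter by its orange knob against its spring to half travel, pointer at the green middle mark, and finish while still holding it there, since it springs shut when released. Leave the other things on the bench where they are.

Things in the scene. Friction and masses are not known exactly. Their poses are not given: they have to be found in the camera images.
- viewer: Grey lens viewer fixed to the bench, casing 110 (x) x 280 (y) x 48 mm high. Origin: centre of its underside, on the bench; z up. In its own axes the well is at x = 0, y = -85 mm, the shutter at y > 0; a 12 mm thick spring tube lies on the top at x = +44 mm, y = -22 to +53 mm. Its place and yaw (about +-0.2 rad) vary.
- well (a point): Centre of the round well's mouth, level with the casing's flat top (48 mm above the bench). The well is 70 mm across and 20 mm deep, with a 63 mm lens, 9 mm thick, lying in it. Same axes as the viewer.
- lens: Clear round lens blank, 63 mm across, 9 mm thick, lying loose in the well (already loaded). Origin: centre of its underside.
- cap: Loose black round cap: disc 82 mm across, 6 mm thick; under it a spigot 64 mm across, 8 mm deep, that enters the well; on it a blue knob 18 mm across (24 at its foot), 28 mm high. 90 g. Origin: centre of the spigot's underside, z up; disc top at +14 mm. Starts spigot down on the bench, far left or far right of the viewer. Seated, its origin is 40 mm above the viewer's.
- cap_knob (a point): Centre of the top of the cap's blue knob, 42 mm above the cap's origin.
- shutter (a joint): Travel of the sprung shutter along the viewer's own +y (away from the well), in m: 0 closed (start), 0.060 fully open at the end stop, 0.030 half travel. A spring pulls it shut: about 4.5 N at 0, 9 N at half travel, 13.5 N fully open; it snaps shut when released.
- shutter_knob (a point): Centre of the top of the shutter's orange round knob; moves with the shutter. Knob 16 mm across (20 at its foot); top 36 mm above the casing's top (84 mm above the bench), straight in its upper 23 mm; the dark blade under it reaches 7 mm above the casing's top. Closed it stands at viewer x = 0, y = +35 mm, at half travel at y = +65 mm.
- half_mark (a point): The green middle mark on the casing's top, at viewer x = -43 mm, y = +65 mm; the shutter's orange pointer (on the knob's line across the slide) stands at it at half travel. Black marks 30 mm to either side show closed and fully open.
- jar: Screw jar with a red lid, 52 mm across, 58 mm high, not part of the job; it has the place, left or right, that the cap has not. Between the left place and the viewer stands a tall dark machine (x > 0.48, y 0.17 to 0.33, over 0.2 m high): pass in front of it. Origin: centre of its underside.
- loupe_black: Black eye loupe, 34 mm across and high, not part of the job. Origin: centre of its underside.
- gauge: Round white dial gauge lying flat, 68 x 51 x 16 mm, not part of the job. Origin: centre of its underside.
- pliers: Pliers with red handles lying flat, 143 mm long, not part of the job. Origin: centre of their underside.

How it is judged:
By the outcome, as a careful person would: the job done as asked, in the order asked, and still so for the second after the job is handed in, while the arm keeps its last pose, push and grip.
It also fails if it takes over 45 s, if anything falls off the work surface, if the arm or the gripper's body presses on something with over 40 N, if the wrist force passes 120 N, or if a joint passes its speed limit or range.

## Robot

A 7-joint arm with a two-finger parallel gripper is mounted at the origin on a cart in front of the work surface, level with it; the furniture and walls round the work are solid. World frame = base frame: x ahead of the robot, y to its left, z up, the work surface at z = 0. Lengths are in m, angles in rad, forces in N, time in s.
With the tool pointing down it reaches from about 0.4 to 0.85 m from the base axis. Payload 10.4 kg.
Tool frame: the origin (TCP) lies at the very end of the fingers, on their centre line; the grasp point (between the pads) lies r.tcp_to_grasp behind it (r.tcp_to_grasp is the distance from the TCP to the grasp point, in m); z points along the fingers, y is the line along which they close (so a half turn about z gives the same grasp; the last joint's range is limited). The gripper opens to 87 mm and grips with 3 to 60 N. Pads are 19 mm wide; open, the fingers measure 117 mm over their backs; the gripper's body (75 mm by 190 mm) begins 51 mm behind the grasp point.
Start: joints at [-1.342, 0.332, -0.065, 1.46, 0.022, 1.35, -0.088], TCP at [0.156, 0.605, 0.223] pointing down, gripper open.
Joint ranges: [-2.6, 2.6], [-0.5, 2.12], [-1.47, 1.34], [0.16, 2.42], [-1.27, 4.41], [0.06, 2.06], [-2.6, 2.6]. Speed limits (rad/s): [2.22, 2.22, 2.79, 2.79, 3.14, 3.14, 3.14].

## Interface

Orientations are given as a unit quaternion [x, y, z, w].
In Python, from bench import monitor, cams, ticket, r gives the robot as it stands.
- The arm moves only by the shell command python3 -m crank 'ROWS' [OPENING] [FORCE]. ROWS is a JSON object whose one key "steps" holds a list of rows, each a list of 2 entries, a list of its own where there are three numbers: the shift along the world's x, y, z in units of 25 mm (1.0 is 25 mm), then the turn, a rotation vector about the world's x, y, z in units of 5 degrees (1.0 is 5 degrees). In form: {"steps": [[[x, y, z], [ax, ay, az]], ...]}. A call has 1 to 10 rows; each row shifts and turns the commanded pose from where the row before left it; what a row does not reach is not made up. A row lasts 1/12 s, in which the tool goes at most 41.7 mm and 7.16 degrees, less where a joint would pass 70% of its speed; a pose out of reach is approached as far as the arm can. A call is refused whole if a number of a shift passes 1 or a number of a turn 1, either way. A call with a gripper value outside its range is refused whole. OPENING is the finger opening in mm, from 0 to 87, set as the call begins (- or left out, the last holds). The fingers move at their own pace and stop on an object; FORCE is the grip in N (left out, the last holds). Time passes only in rows, so rows that do not move let the fingers close. It gives the time, the measured TCP pose, the force, the opening and the grip force at its end, in the units of the state.
- monitor.read_state(): the state, without advancing time (a new reading comes with each control period).
- cams.camera(name): name is "scene" or "top" or "wrist"; returns a dict with "pixels" (400x640x3 uint8, blue, green, red), "z_map" (400x640 float32, m along the optical axis (not along the pixel's ray), 0 where there is no reading), "vfov" (degrees; the focal length in pixels is half the picture's height over the tangent of half this angle, whatever the lens; pixels are square), "cx", "cy" (the principal point, pixels), "k1" (the pictures are not rectified: a ray, as slopes to the right and down, at radius r is drawn at 1 + k1 r^2 times it, then the intrinsics apply), "T" (4x4, takes a point from camera to world coordinates). Camera axes: x right, y up, looking along -z (the intrinsics and any distortion apply to the point x, -y, -z); pixel columns grow to the right and rows downward; lengths in m; the calibration is good to about 2 mm. A picture is of the moment at which its call begins.
- ticket.close_job(): hands the job in; it is judged then, once.
The state is a dict: "time": time; "joint_positions": joint angles; "joint_vel": joint speeds; "joint_torque": joint torques, N m; "ee_pos": TCP position; "eef_rot": TCP orientation; "ft_force": force on the tool from outside, world axes, zero at the start; "torque": the same for the moment, N m; "width": finger opening in m; "grip_force": force on a finger pad.
Only numpy, scipy, OpenCV 4.12 (cv2) and the standard library are available. Lean on these libraries where they do the work, as an engineer would, in place of code of your own. Each camera call takes 0.05 s, during which the arm holds its last target. There are 200 camera calls.

## Working session

There is one attempt and no reset: what is moved stays moved. The work goes in short steps, Python scripts to look and compute and a shell command to move; the robot and the scene stay as the last step left them, time stands still between calls to the robot, and variables do not carry over. Pictures are saved under pics/ and viewed, at most 10 in all, crops included, and the job is handed in when it is done.

```bash
mkdir -p pics; ls; cat > h.py <<'E'
import numpy as np, cv2
from bench import monitor, cams, ticket, r
def snap(n):
    c=cams.camera(n); c['f']=200/np.tan(np.radians(c['vfov'])/2); return c
def cloud(c):
    f=c['f']; K=np.array([[f,0,c['cx']],[0,f,c['cy']],[0,0,1]])
    u,v=np.meshgrid(np.arange(640.),np.arange(400.))
    p=cv2.undistortPoints(np.stack([u,v],-1).reshape(-1,1,2),K,np.array([c['k1'],0,0,0,0])).reshape(400,640,2)
    z=c['z_map']; P=np.stack([p[...,0]*z,-p[...,1]*z,-z],-1)
    W=P@c['T'][:3,:3].T+c['T'][:3,3]; W[z==0]=np.nan; return W
E
python3 - <<'E'
from h import *
for n in ('top','scene'):
    c=snap(n); cv2.imwrite(f'pics/{n}0.png',c['pixels']); np.savez(f'{n}0.npz',W=cloud(c),p=c['pixels'])
    print(n,c['vfov'],c['k1'],c['T'][:3,3])
print(monitor.read_state(), r.tcp_to_grasp)
E
```

```text
pics
top 42.620607339967016 -0.14256135921838384 [0.09525251 0.23013143 1.92087214]
scene 43.572736743284786 -0.045216876993360314 [ 0.12274759 -0.96088398  1.25447965]
{'time': 0.1, 'joint_positions': array([-1.3416071 ,  0.33278119, -0.0646802 ,  1.46081509,  0.02157547,
        1.34989232, -0.08851298]), 'joint_vel': array([-3.48808107e-06, -2.27488938e-03, -1.25642593e-03, -2.61679544e-05,
       -3.99915720e-04, -1.07849893e-03, -9.34363527e-04]), 'joint_torque': array([ 1.72185060e-03, -6.24548292e+01,  2.46560090e-02, -3.90711594e+01,
       -6.14793319e-02,  3.66197980e-02,  7.07080926e-05]), 'ee_pos': array([0.15563532, 0.60497659, 0.22187077]), 'eef_rot': array([ 1.25571602e-01,  9.92084377e-01, -5.98182600e-04, -5.77466378e-05]), 'ft_force': array([ 0.4487277 , -0.38815444, -0.89282257]), 'torque': array([-0.02718432, -0.02302491,  0.018201  ]), 'grip_force': 0.0, 'width': 0.08712273529265889} 0.0187
```

View pics/top0.png

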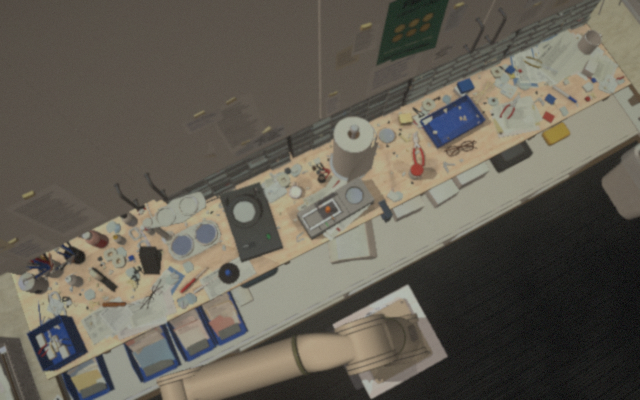

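View pics/scene0.png

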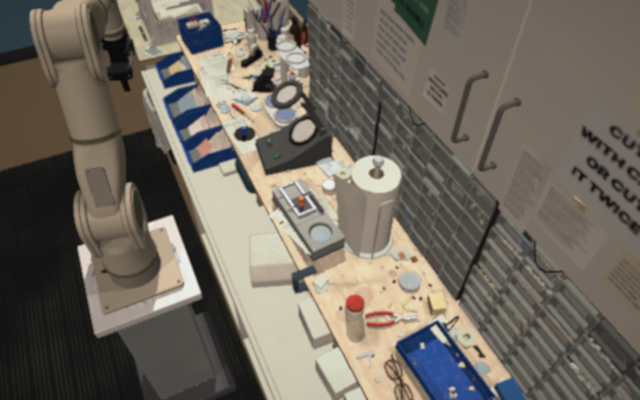

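The top view shows the viewer near (335,207), with its well at (356,195) and the orange knob at (328,210). The black cap is at (229,271), and the red jar lid is at about (418,170). In the scene view the cap is at (245,132), the viewer at (308,215) and the jar at (355,305).

```bash
python3 - <<'E'
from h import *
for n,boxes in (('top',dict(cap=(210,250,250,290),view=(290,170,385,245))),('scene',dict(cap=(225,118,262,150),view=(265,175,350,260)))):
    d=np.load(n+'0.npz');W=d['W'];hsv=cv2.cvtColor(d['p'],cv2.COLOR_BGR2HSV)
    for k,(a,b,c,e) in boxes.items():
        w=W[b:e,a:c].reshape(-1,3);h=hsv[b:e,a:c].reshape(-1,3).astype(int)
        if k=='cap':
            m=(h[:,2]<70)&(w[:,2]>0.005)&(w[:,2]<.06)
            q=w[m]; print(n,'cap dark',m.sum(),q.mean(0),np.nanmin(q,0),np.nanmax(q,0)); print(np.histogram(q[:,2],np.arange(0,.065,.005))[0])
            t=w[(w[:,2]>.033)&(w[:,2]<.05)]; print(' knob',len(t),t.mean(0) if len(t) else '')
        else:
            o=(h[:,0]<18)&(h[:,1]>170)&(h[:,2]>90); q=w[o]; print(n,'orange',q.round(3)[:12].tolist())
            q=w[(w[:,2]>.072)&(w[:,2]<.095)&o]; print(' top',len(q),q.mean(0) if len(q) else '')
            m=(w[:,2]>.040)&(w[:,2]<.052); q=w[m]
            rc=cv2.minAreaRect((q[:,:2]*1000).astype(np.float32)); print(n,'casing',m.sum(),np.median(q[:,2]),rc)
p=np.load('top0.npz')['p']; q=cv2.resize(p[170:290,200:390],None,fx=4,fy=4,interpolation=cv2.INTER_CUBIC); cv2.imwrite('pics/crop.png',q)
E
```

```text
top cap dark 263 [0.49110838 0.41697317 0.01482514] [0.45718315 0.3262115  0.0051086 ] [0.5273571  0.45669258 0.0368234 ]
[ 0 47 96 84 27  7  0  2  0  0  0  0]
 knob 55 [0.51419394 0.3727268  0.03763801]
top orange [[0.53, -0.013, 0.083], [0.529, -0.017, 0.079], [0.527, -0.011, 0.081], [0.525, -0.015, 0.081]]
 top 4 [ 0.52791567 -0.01397231  0.08095301]
top casing 1195 0.047025648281094456 ((577.1783447265625, -65.22563171386719), (200.60443115234375, 318.917236328125), 3.57299542427063)
scene cap dark 151 [0.48713886 0.40708971 0.01368467] [0.45450723 0.30368771 0.00505587] [0.51931214 0.44633105 0.03260834]
[ 0 27 74 39  4  5  2  0  0  0  0  0]
 knob 26 [0.49618221 0.39314202 0.03724765]
scene orange [[0.52, -0.023, 0.085], [0.524, -0.022, 0.082], [0.528, -0.02, 0.078], [0.52, -0.022, 0.079], [0.523, -0.024, 0.081], [0.526, -0.024, 0.079], [0.52, -0.022, 0.074], [0.522, -0.025, 0.077], [0.526, -0.024, 0.074], [0.519, -0.025, 0.073], [0.524, -0.02, 0.066], [0.527, -0.022, 0.066]]
 top 10 [ 0.52298124 -0.02305286  0.07823124]
scene casing 1742 0.046547281288906284 ((530.0365600585938, -60.18315124511719), (118.17446899414062, 300.1863708496094), 4.952159881591797)
```

View pics/crop.png

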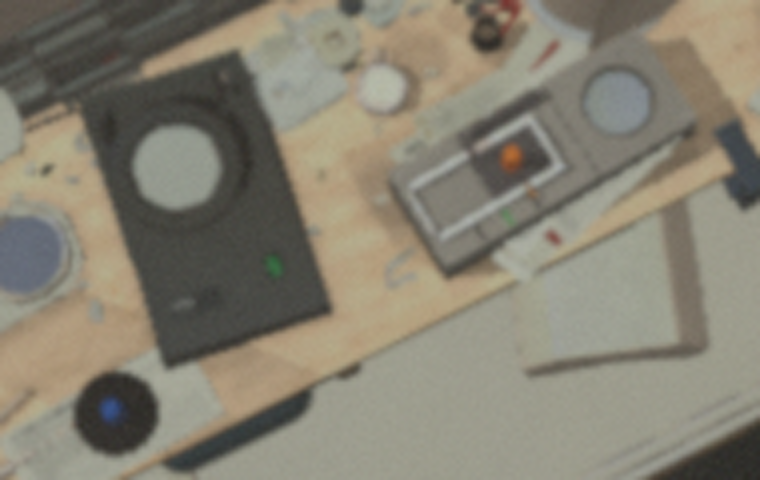

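The crop shows the cap disc at full-image px (229,273), its knob at (228,272), the well at (354,195) and the orange knob at (328,209). The dark machine stands between the cap and the viewer. Next I'll intersect rays with the known heights and map the obstacles.

```bash
cat >> h.py <<'E'
def onplane(c,u,v,z):
    f=c['f']; K=np.array([[f,0,c['cx']],[0,f,c['cy']],[0,0,1]])
    p=cv2.undistortPoints(np.array([[[u,v]]],float),K,np.array([c['k1'],0,0,0,0])).ravel()
    d=c['T'][:3,:3]@np.array([p[0],-p[1],-1]); o=c['T'][:3,3]; return o+d*(z-o[2])/d[2]
def proj(c,P):
    q=np.linalg.inv(c['T'])@np.append(P,1); a=q[0]/-q[2]; b=-q[1]/-q[2]; s=1+c['k1']*(a*a+b*b)
    return np.array([c['cx']+c['f']*a*s, c['cy']+c['f']*b*s])
def blobs(c,lo,hi,amin=3):
    m=cv2.inRange(cv2.cvtColor(c['pixels'],cv2.COLOR_BGR2HSV),lo,hi)
    n,l,s,ce=cv2.connectedComponentsWithStats(m); return [(ce[i].round(1),s[i,4]) for i in range(1,n) if s[i,4]>=amin]
E
python3 - <<'E'
from h import *
for n in ('top','scene'):
    c=snap(n); W=cloud(c)
    near=lambda b,lo,hi:[x for x in b if lo[0]<x[0][0]<hi[0] and lo[1]<x[0][1]<hi[1]]
    box=dict(top=((205,250),(250,290),(290,170),(385,245)),scene=((225,115),(262,150),(265,175),(350,260)))[n]
    for ce,a in near(blobs(c,(100,120,50),(130,255,255)),*box[:2]): print(n,'capknob',ce,a,onplane(c,*ce,.037))
    for ce,a in near(blobs(c,(3,150,90),(20,255,255)),*box[2:]): print(n,'orange',ce,a,onplane(c,*ce,.078),onplane(c,*ce,.05))
    for ce,a in near(blobs(c,(45,100,50),(80,255,255),2),*box[2:]): print(n,'green',ce,a,onplane(c,*ce,.048))
    # casing top : points z in band, robust rect, largest comp
    (a,b),(e,f)=box[2:]; m=np.zeros((400,640),np.uint8); m[b:f,a:e]=((W[b:f,a:e,2]>.041)&(W[b:f,a:e,2]<.056))
    m=cv2.morphologyEx(m,cv2.MORPH_OPEN,np.ones((3,3))); cn=max(cv2.findContours(m,0,2)[0],key=cv2.contourArea)
    q=np.array([onplane(c,*x[0],.048)[:2]*1000 for x in cn],np.float32); print(n,'casing',cv2.minAreaRect(q))
    if n=='top':
        w=W.reshape(-1,3); 
        for x0 in np.arange(.35,.8,.05): print(round(x0,2),[ (lambda s:round(float(np.nanmax(s)),2) if len(s) else -1)(w[(w[:,0]>x0)&(w[:,0]<x0+.05)&(w[:,1]>y0)&(w[:,1]<y0+.05),2]) for y0 in np.arange(-.3,.6,.05)])
E
```

```text
top capknob [227.3 271.9] 17 [0.49159653 0.42161107 0.037     ]
top orange [327.5 208.9] 15 [ 0.52724177 -0.01365394  0.078     ] [ 0.53380528 -0.01735794  0.05      ]
top casing ((506.28466796875, -42.5291748046875), (95.45682525634766, 257.4361572265625), 28.468507766723633)
0.35 [-0.12, -0.13, -0.08, -0.05, -0.04, -0.04, -0.05, -0.09, -0.13, -0.13, -0.13, -0.13, -0.13, -0.12, -0.11, -0.06, -0.08, -0.06]
0.4 [0.01, 0.02, 0.01, 0.01, 0.01, 0.02, 0.01, 0.01, 0.01, 0.01, 0.01, 0.01, 0.01, 0.01, 0.01, 0.02, 0.01, 0.02]
0.45 [0.03, 0.03, 0.06, 0.06, 0.06, 0.07, 0.07, 0.07, 0.02, 0.04, 0.04, 0.03, 0.02, 0.03, 0.05, 0.03, 0.02, 0.02]
0.5 [0.01, 0.01, 0.06, 0.06, 0.07, 0.09, 0.06, 0.06, 0.02, 0.05, 0.06, 0.05, 0.05, 0.04, 0.03, 0.02, 0.01, 0.02]
0.55 [0.02, 0.01, 0.29, 0.28, 0.07, 0.07, 0.07, 0.06, 0.02, 0.06, 0.28, 0.27, 0.27, 0.04, 0.82, 0.81, 0.02, 0.02]
0.6 [1.03, 1.06, 1.09, 1.12, 1.14, 1.17, 1.2, 1.24, 1.27, 1.3, 1.34, 1.37, 1.41, 1.45, 1.45, 1.36, 1.28, 1.2]
0.65 [0.29, 0.34, 0.36, 0.3, 0.04, 0.04, 0.02, 0.03, 0.03, 0.19, 0.24, 0.3, 0.27, 0.29, 0.29, 0.29, 0.29, 0.28]
0.7 [-1, 0.3, 0.3, 0.3, 0.02, 0.02, 0.03, 0.03, 0.03, 0.15, 0.13, 0.18, 0.16, 0.29, 0.29, 0.29, 0.29, 0.29]
0.75 [0.26, 0.27, 0.26, 0.28, 0.25, 0.25, 0.26, 0.26, 0.25, 0.24, 0.24, 0.23, 0.23, 0.23, 0.22, 0.23, 0.21, 0.02]
scene capknob [244. 131.] 40 [0.48428866 0.40268892 0.037     ]
scene orange [301.3 201.1] 36 [ 0.52268233 -0.02676025  0.078     ] [ 0.53220071 -0.00452828  0.05      ]
scene casing ((526.9848022460938, -54.52496337890625), (114.3718490600586, 284.2579650878906), 4.391892910003662)
```

```bash
python3 -m crank '{"steps":[[[1,-0.55,0],[0,0,-0.6]],[[1,-0.55,0],[0,0,-0.6]],[[1,-0.55,0],[0,0,-0.6]],[[1,-0.55,0],[0,0,-0.6]],[[1,-0.55,0],[0,0,-0.6]],[[1,-0.55,0],[0,0,-0.6]],[[1,-0.55,0],[0,0,-0.6]],[[1,-0.55,0],[0,0,-0.6]],[[1,-0.55,0],[0,0,-0.6]],[[1,-0.55,0],[0,0,-0.6]]]}' 60; python3 -m crank '{"steps":[[[1,-0.5,0],[0,0,-0.6]],[[1,-0.5,0],[0,0,-0.6]],[[1,-0.5,0],[0,0,-0.6]],[[0.3,-0.3,-0.5],[0,0,0]],[[0,0,0],[0,0,0]],[[0,0,0],[0,0,0]]]}'
python3 - <<'E'
from h import *
c=snap('wrist'); cv2.imwrite('pics/w1.png',c['pixels']); print(c['T'].round(3),c['vfov'],c['k1'])
W=cloud(c)
for ce,a in blobs(c,(100,100,40),(130,255,255),40):
    print('blue',ce,a,onplane(c,*ce,.042),W[int(ce[1]),int(ce[0])])
s=monitor.read_state(); print(s['joint_positions'],s['ee_pos'])
E
```

```text
time: 1.03
ee_pos: [0.4068, 0.4669, 0.2225]
eef_rot: [0.379, 0.925, -0.0, -0.0]
ft_force: [0.4, 0.3, -0.6]
width: 0.0605
grip_force: 0.0
time: 1.53
ee_pos: [0.4873, 0.4226, 0.2088]
eef_rot: [0.449, 0.893, -0.001, -0.001]
ft_force: [-0.4, 1.2, 0.6]
width: 0.0598
grip_force: 0.0
[[ 0.802 -0.57  -0.176  0.438]
 [ 0.597  0.766  0.24   0.489]
 [-0.002 -0.298  0.955  0.37 ]
 [ 0.     0.     0.     1.   ]] 70.78592819530934 -0.00687811134864067
blue [265.1  41.8] 2805 [0.35262548 0.50983471 0.042     ] [ 0.30714541  0.52138346 -0.12961826]
blue [339.2  19.2] 136 [0.40197936 0.57229669 0.042     ] [ 0.38893355  0.60141882 -0.0731166 ]
blue [325.4  37.4] 47 [0.40068211 0.55061757 0.042     ] [ 0.37833377  0.58582811 -0.14624154]
blue [629.9  77.8] 310 [0.68869761 0.71754565 0.042     ] [0.70781616 0.73629356 0.01488353]
blue [320.7 181.4] 260 [0.48900601 0.42430672 0.042     ] [0.48824191 0.42393357 0.0406551 ]
blue [595.7 200.1] 89 [0.77447204 0.60752692 0.042     ] [0.80543731 0.61822978 0.010948  ]
[-0.94637182  0.38391516  0.21258663  1.4315105  -0.08241175  1.33599883
 -0.08894879] [0.48662821 0.42375954 0.20953335]
```

View pics/w1.png

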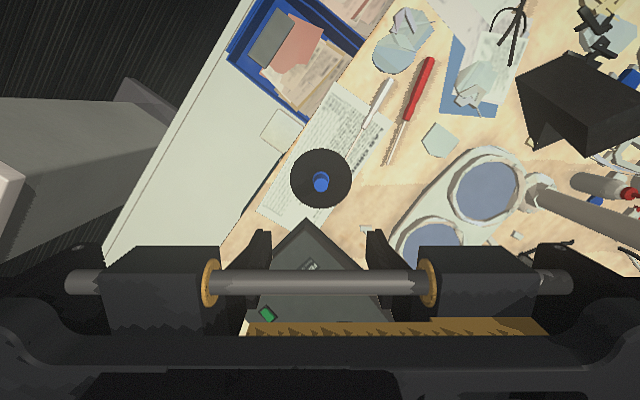

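The wrist view shows the blue knob at (321,182) on the black disc. The machine's corner is at (305,222), clear of both fingertips. I'll refine the knob position with depth.

```bash
python3 - <<'E'
from h import *
c=snap('wrist'); W=cloud(c); w=W[140:215,280:360].reshape(-1,3)
k=w[(w[:,2]>.039)&(w[:,2]<.046)]; d=w[(w[:,2]>.011)&(w[:,2]<.018)&(np.hypot(w[:,0]-.489,w[:,1]-.424)<.06)]
print(len(k),k.mean(0),k.min(0),k.max(0)); print(cv2.minEnclosingCircle((d[:,:2]*1000).astype(np.float32)),len(d))
w=W[210:300,250:390].reshape(-1,3); m=w[(w[:,2]>.02)&(w[:,0]>.4)&(w[:,1]<.4)&(w[:,2]<.12)]; print('machine',m.min(0),m.max(0))
print(monitor.read_state()['ee_pos'])
E
```

```text
159 [0.4916626  0.42045823 0.04098391] [0.4830586  0.4117541  0.03909218] [0.50041957 0.42879188 0.04298103]
((491.6844177246094, 420.19110107421875), 40.84648513793945) 2723
machine [0.50311458 0.23512434 0.02006221] [0.64965034 0.35672811 0.06271393]
[0.4864794  0.42427199 0.21003367]
```

```bash
python3 -m crank '{"steps":[[[0.2,-0.15,-1],[0,0,0]],[[0,0,-1],[0,0,0]],[[0,0,-1],[0,0,0]],[[0,0,-1],[0,0,0]],[[0,0,-1],[0,0,0]],[[0,0,-1],[0,0,0]],[[0,0,-0.8],[0,0,0]],[[0,0,-0.5],[0,0,0]],[[0,0,-0.3],[0,0,0]],[[0,0,0],[0,0,0]]]}' 60; python3 -m crank '{"steps":[[[0,0,0],[0,0,0]],[[0,0,0],[0,0,0]],[[0,0,0],[0,0,0]],[[0,0,0],[0,0,0]],[[0,0,0],[0,0,0]]]}' 0 40
```

```text
time: 2.47
ee_pos: [0.492, 0.4195, 0.0191]
eef_rot: [0.449, 0.894, -0.001, -0.0]
ft_force: [-0.9, 0.0, -0.4]
width: 0.0599
grip_force: 0.0
time: 2.88
ee_pos: [0.4935, 0.4193, 0.0208]
eef_rot: [0.45, 0.893, 0.001, 0.0]
ft_force: [0.0, 0.4, 0.8]
width: 0.0345
grip_force: 0.0
```

```bash
python3 -m crank '{"steps":[[[0,0,0],[0,0,0]],[[0,0,0],[0,0,0]],[[0,0,0],[0,0,0]],[[0,0,0],[0,0,0]],[[0,0,0],[0,0,0]],[[0,0,0],[0,0,0]]]}'
```

```text
time: 3.38
ee_pos: [0.4933, 0.4191, 0.0202]
eef_rot: [0.45, 0.893, 0.0, 0.0]
ft_force: [0.0, -1.1, 1.9]
width: 0.0168
grip_force: 40.0
```

```bash
python3 -m crank '{"steps":[[[0,0,0.5],[0,0,0]],[[0,0,1],[0,0,0]],[[0,0,1],[0,0,0]],[[-0.5,0,1],[0,0,0]],[[-1,0,1],[0,0,0]],[[-1,0,0.5],[0,0,0]],[[-1,0,0],[0,0,0.5]],[[-0.8,-0.5,0],[0,0,1]],[[-0.2,-1,0],[0,0,1]],[[0,-1,0],[0,0,1]]]}'; python3 -m crank '{"steps":[[[0,-1,0],[0,0,1]],[[0,-1,0],[0,0,1]],[[0,-1,0],[0,0,1]],[[0,-1,0],[0,0,1]],[[0,-1,0],[0,0,1]],[[0,-1,0],[0,0,1]],[[0,-1,0],[0,0,1]],[[0,-1,0],[0,0,1]],[[0,-1,0.5],[0,0,0.2]],[[0,-1,0.5],[0,0,0]]]}'; python3 -c "
from h import *
s=monitor.read_state();print(s['joint_positions'].round(2))"
```

```text
time: 4.22
ee_pos: [0.3785, 0.3569, 0.1458]
eef_rot: [0.304, 0.953, 0.0, -0.0]
ft_force: [1.1, -0.6, -0.8]
width: 0.0165
grip_force: 40.0
time: 5.05
ee_pos: [0.38, 0.105, 0.1706]
eef_rot: [-0.045, 0.999, 0.0, -0.0]
ft_force: [0.3, -0.0, -0.7]
width: 0.0171
grip_force: 40.0
[-0.75 -0.18  0.33  2.11  0.06  1.2   1.22]
```

```bash
python3 -m crank '{"steps":[[[0.3,-1,0.5],[0,0,0]],[[0.3,-1,0.5],[0,0,0]],[[0.3,-1,0.5],[0,0,0]],[[0.2,-1,0.5],[0,0,0]],[[0,-1,0.3],[0,0,0]],[[0,-1,0],[0,0,0]],[[0,-1,0],[0,0,0]],[[0,-0.5,0],[0,0,0]],[[0,0,0],[0,0,0]],[[0,0,0],[0,0,0]]]}'
cat > view.py <<'E'
from h import *
import sys
c=snap('wrist'); cv2.imwrite(sys.argv[1],c['pixels']); W=cloud(c); hsv=cv2.cvtColor(c['pixels'],cv2.COLOR_BGR2HSV)
S=np.abs(W[...,2]-.048)<.005
m=(S&(W[...,0]<.66)&(W[...,0]>.44)&(W[...,1]<.13)&(W[...,1]>-.23)).astype(np.uint8)
m=cv2.morphologyEx(m,cv2.MORPH_OPEN,np.ones((5,5))); cn=max(cv2.findContours(m,0,2)[0],key=cv2.contourArea)
q=np.array([onplane(c,*x[0],.048)[:2]*1000 for x in cn],np.float32); print('casing',cv2.minAreaRect(q), W[...,2][m>0].mean())
for ce,a in blobs(c,(3,150,70),(22,255,255),30):
    p=onplane(c,*ce,.07)
    if .4<p[0]<.7 and abs(p[1])<.25: print('orange',ce,a,p)
o=cv2.inRange(hsv,(3,120,50),(22,255,255))>0
k=W[o&(W[...,2]>.081)&(W[...,2]<.089)&(W[...,0]<.6)]; print('knobtop',len(k),k.mean(0),(k.min(0)+k.max(0))/2)
for ce,a in blobs(c,(40,80,40),(85,255,255),20): print('green',ce,a,onplane(c,*ce,.048))
# well: points below casing top, inside casing
l=(W[...,2]<.042)&(W[...,2]>.02)&(abs(W[...,0]-.535)<.06)&(abs(W[...,1]+.135)<.06); l=cv2.morphologyEx(l.astype(np.uint8),cv2.MORPH_OPEN,np.ones((3,3)))
n,L,s,ce=cv2.connectedComponentsWithStats(l)
for i in range(1,n):
    if s[i,4]>200:
        pts=W[L==i]; cn=max(cv2.findContours((L==i).astype(np.uint8),0,2)[0],key=cv2.contourArea)
        q=np.array([onplane(c,*x[0],.048)[:2]*1000 for x in cn],np.float32)
        print('well',s[i],pts[:,2].mean(),cv2.fitEllipse(q),cv2.minEnclosingCircle(q))
s=monitor.read_state(); print(s['ee_pos'],s['eef_rot'])
E
python3 view.py pics/w2.png
```

```text
time: 5.88
ee_pos: [0.4081, -0.0812, 0.2281]
eef_rot: [-0.043, 0.999, 0.001, 0.0]
ft_force: [-0.1, 0.3, -1.3]
width: 0.0171
grip_force: 40.0
casing ((478.3320007324219, 46.5348014831543), (20.474857330322266, 75.38612365722656), 4.960325717926025) 0.0471365939700328view.py:12: RuntimeWarning: Mean of empty slice.
  k=W[o&(W[...,2]>.081)&(W[...,2]<.089)&(W[...,0]<.6)]; print('knobtop',len(k),k.mean(0),(k.min(0)+k.max(0))/2)
  ret = um.true_divide(
Traceback (most recent call last):
  File "view.py", line 12, in <module>
    k=W[o&(W[...,2]>.081)&(W[...,2]<.089)&(W[...,0]<.6)]; print('knobtop',len(k),k.mean(0),(k.min(0)+k.max(0))/2)
                                                                                            ~~~~~^^^
ValueError: zero-size array to reduction operation minimum which has no identity
```

View pics/w2.png

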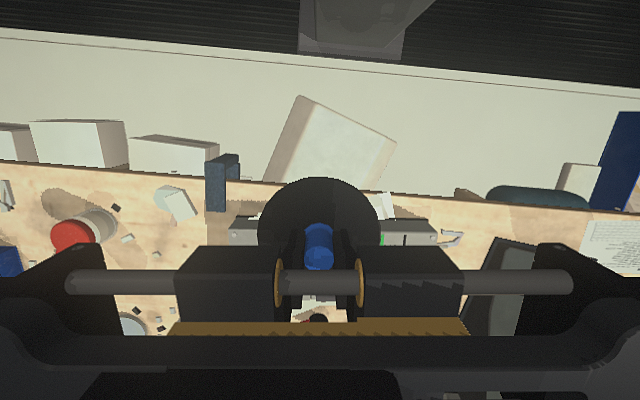

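The wrist camera looks back toward the robot here. The cap is held at (319,215), and the viewer is mostly hidden behind it and the gripper. I'll turn about −75° and shift to −y so the camera sees the viewer.

```bash
python3 -m crank '{"steps":[[[0,-0.4,0],[0,0,-1]],[[0,-0.4,0],[0,0,-1]],[[0,-0.4,0],[0,0,-1]],[[0,-0.4,0],[0,0,-1]],[[0,-0.4,0],[0,0,-1]],[[0,-0.4,0],[0,0,-1]],[[0,-0.4,0],[0,0,-1]],[[0,-0.4,0],[0,0,-1]],[[0,-0.4,0],[0,0,-1]],[[0,-0.4,0],[0,0,-1]]]}'; python3 -m crank '{"steps":[[[0,-0.4,0],[0,0,-1]],[[0,-0.4,0],[0,0,-1]],[[0,-0.4,0],[0,0,-1]],[[0,-0.4,0],[0,0,-1]],[[0,0,0],[0,0,-1]],[[0,0,0],[0,0,0]],[[0,0,0],[0,0,0]],[[0,0,0],[0,0,0]]]}'
sed -i "s/; print('knobtop'.*/\nif len(k): print('knobtop',len(k),k.mean(0),(k.min(0)+k.max(0))\/2)/" view.py
python3 view.py pics/w3.png
```

```text
time: 6.77
ee_pos: [0.4085, -0.1801, 0.2276]
eef_rot: [0.383, 0.924, 0.0, -0.0]
ft_force: [-0.2, -0.2, -1.6]
width: 0.0168
grip_force: 40.0
time: 7.43
ee_pos: [0.4085, -0.22, 0.2276]
eef_rot: [0.571, 0.821, 0.0, -0.0]
ft_force: [0.2, -1.0, -1.6]
width: 0.0167
grip_force: 40.0
casing ((532.6336059570312, -85.63153076171875), (111.64027404785156, 211.086181640625), 4.232329845428467) 0.04711764152935032
orange [462.6  34.1] 45 [ 0.49049754 -0.02353555  0.07      ]
orange [498.3  41.1] 494 [ 0.52766016 -0.01633359  0.07      ]
knobtop 224 [ 0.52795105 -0.01627588  0.08280286] [ 0.52804445 -0.0159862   0.08296069]
green [462.9   2.7] 60 [0.48418907 0.01076399 0.048     ]
well [381  85  37  94 489] 0.0313477446637857 ((477.4308166503906, -136.37168884277344), (5.755334854125977, 152.10977172851562), 4.0137481689453125) ((477.7352600097656, -135.21524047851562), 56.48104476928711)
well [ 414  122   56   57 2464] 0.034442418723590475 ((535.1670532226562, -135.83302307128906), (65.68748474121094, 67.57464599609375), 13.937867164611816) ((535.0809936523438, -135.81993103027344), 34.345176696777344)
[ 0.4083921  -0.22019201  0.22756434] [ 5.71555895e-01  8.20563125e-01  1.12510697e-04 -6.17864604e-05]
```

View pics/w3.png

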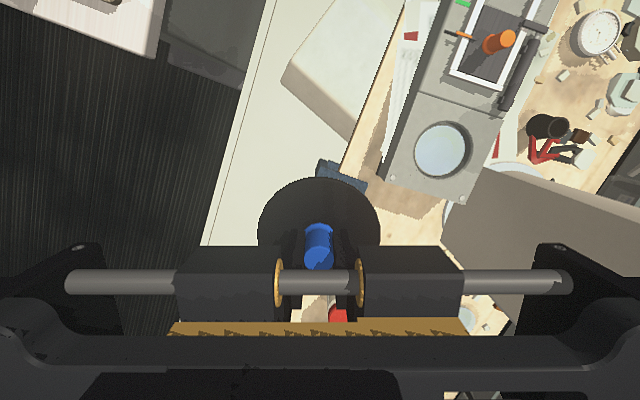

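The wrist view shows the well centred at (442,149), the orange knob at (498,41), the green mark at (463,3) and the held cap at (319,215). The measured well-to-knob distance is 119.9 mm against 120, which gives a yaw of about 3.5°. Next I'll measure the cap in the tool frame.

```bash
python3 - <<'E'
from h import *
from scipy.spatial.transform import Rotation as R
from scipy.optimize import least_squares
c=snap('wrist'); W=cloud(c); s=monitor.read_state()
T=R.from_quat(s['eef_rot']); L=T.inv().apply((W-s['ee_pos']).reshape(-1,3)).reshape(W.shape)
hsv=cv2.cvtColor(c['pixels'],cv2.COLOR_BGR2HSV)
m=(hsv[...,2]<60)&(np.abs(L[...,2])<.02)&(np.hypot(L[...,0],L[...,1])<.06); m[250:]=False
q=L[m]; print(m.sum(),'disc z(tool)',np.percentile(q[:,2],[5,50,95]),q.min(0),q.max(0))
d=m&(np.abs(L[...,2]-np.median(q[:,2]))<.004)
A=np.c_[L[d][:,:2],np.ones(d.sum())]; print('tilt',np.linalg.lstsq(A,L[d][:,2],rcond=None)[0])
# outer edge: topmost pixels per column, rows<235
rows=[(u,np.where(d[:,u])[0].min()) for u in range(255,385) if d[:,u].any()]
e=np.array([L[v,u] for u,v in rows if v<230])
f=least_squares(lambda p:np.hypot(e[:,0]-p[0],e[:,1]-p[1])-.041,[0,0],loss='soft_l1',f_scale=.001); print('centre tool xy',f.x,'rms',np.sqrt(np.mean(f.fun**2)))
b=cv2.inRange(hsv,(100,100,40),(130,255,255))>0; b[300:]=0;b[:180]=0; k=L[b&(np.hypot(L[...,0],L[...,1])<.03)]; print('knob',len(k),k.min(0),k.max(0))
print('tool axes',T.as_matrix().round(3).tolist())
E
```

```text
3893 disc z(tool) [-0.01270282  0.00692734  0.00809575] [-0.00581374 -0.04055308 -0.0199984 ] [0.04291118 0.03980733 0.01230107]
tilt [ 0.01477092 -0.00318378  0.00688371]
centre tool xy [ 0.00134323 -0.00066592] rms 0.004087516779107186
knob 1250 [-0.00414294 -0.0094712  -0.02271064] [0.01380276 0.00873295 0.00838969]
tool axes [[-0.346, 0.938, 0.0], [0.938, 0.346, 0.0], [0.0, 0.0, -1.0]]
```

```bash
python3 -m crank '{"steps":[[[0.1,0.2,0],[0,0,1]],[[0.1,0.2,0],[0,0,1]],[[0.1,0.2,0],[0,0,1]],[[0.1,0.2,0],[0,0,1]],[[0.1,0.2,0],[0,0,1]],[[0.1,0.2,0],[0,0,1]],[[0.1,0.2,0],[0,0,1]],[[0.1,0.2,0],[0,0,1]],[[0.1,0.2,0],[0,0,1]],[[0.1,0.2,0],[0,0,1]]]}'; python3 -m crank '{"steps":[[[0.1,0.4,0],[0,0,1]],[[0,0.4,0],[0,0,1]],[[0,0.4,0],[0,0,1]],[[0,0.2,0],[0,0,1]],[[0,0,0],[0,0,0.65]],[[0,0,0],[0,0,0]],[[0,0,0],[0,0,0]]]}'
python3 - <<'E'
from h import *
for n in ('scene0','top0'):
    w=np.load(n+'.npz')['W'].reshape(-1,3); w=w[(w[:,1]>-.3)&(w[:,1]<0)&(w[:,0]>.5)&(w[:,0]<.75)]
    for z0 in (.08,.13,.18,.23,.28):
        q=w[(w[:,2]>z0)&(w[:,2]<z0+.05)]
        if len(q)>20: print(n,z0,len(q),np.percentile(q[:,:2],[1,10,90,99],axis=0).round(3).tolist())
E
```

```text
time: 8.37
ee_pos: [0.4334, -0.1703, 0.2276]
eef_rot: [0.17, 0.985, 0.0, 0.0]
ft_force: [-0.3, 0.1, -0.8]
width: 0.0169
grip_force: 40.0
time: 8.95
ee_pos: [0.4357, -0.1357, 0.2276]
eef_rot: [-0.029, 1.0, 0.0, 0.0]
ft_force: [-0.9, 0.2, -1.7]
width: 0.0169
grip_force: 40.0
scene0 0.08 578 [[0.524, -0.271], [0.594, -0.259], [0.682, -0.155], [0.713, -0.017]]
scene0 0.13 622 [[0.585, -0.271], [0.592, -0.259], [0.682, -0.163], [0.714, -0.137]]
scene0 0.18 703 [[0.579, -0.272], [0.587, -0.259], [0.682, -0.161], [0.712, -0.138]]
scene0 0.23 862 [[0.572, -0.271], [0.583, -0.259], [0.684, -0.163], [0.71, -0.139]]
scene0 0.28 1509 [[0.576, -0.257], [0.613, -0.245], [0.717, -0.148], [0.735, -0.127]]
top0 0.08 189 [[0.526, -0.248], [0.598, -0.23], [0.66, -0.12], [0.685, -0.013]]
top0 0.13 200 [[0.593, -0.251], [0.598, -0.228], [0.666, -0.121], [0.694, -0.119]]
top0 0.18 237 [[0.587, -0.265], [0.6, -0.236], [0.67, -0.122], [0.696, -0.119]]
top0 0.23 326 [[0.583, -0.268], [0.605, -0.238], [0.684, -0.123], [0.701, -0.119]]
top0 0.28 1039 [[0.608, -0.251], [0.624, -0.235], [0.722, -0.137], [0.737, -0.121]]
```

The cylinder's near face is at about x 0.585, so I'll place the cap with the gripper turned −28° to keep the gripper body clear of it.

```bash
python3 -m crank '{"steps":[[[0.2,0,-0.3],[0,0,-1]],[[0.4,0,-0.6],[0,0,-1]],[[0.5,0,-0.6],[0,0,-1]],[[0.5,0,-0.6],[0,0,-1]],[[0.6,0,-0.6],[0,0,-1]],[[0.7,0,-0.7],[0,0,-0.6]],[[0.6,0,-0.7],[0,0,0]],[[0.4,0,-0.6],[0,0,0]],[[0.16,0,-0.2],[0,0,0]],[[0,0,0],[0,0,0]]]}'; python3 -m crank '{"steps":[[[0,0,0],[0,0,0]],[[0,0,0],[0,0,0]]]}'; python3 -c "
from h import *
c=snap('wrist'); cv2.imwrite('pics/w4.png',c['pixels']);s=monitor.read_state();print(s['ee_pos'],s['ft_force'],s['joint_positions'].round(2))"
```

```text
time: 9.78
ee_pos: [0.5368, -0.1359, 0.1038]
eef_rot: [0.214, 0.977, -0.001, -0.001]
ft_force: [-0.0, -0.0, -0.7]
width: 0.0172
grip_force: 40.0
time: 9.95
ee_pos: [0.5371, -0.1363, 0.1061]
eef_rot: [0.214, 0.977, 0.0, 0.001]
ft_force: [0.1, -1.0, 0.1]
width: 0.0164
grip_force: 40.0
[ 0.53725984 -0.13619245  0.10622679] [ 0.41008999  0.36628979 -0.99678582] [-0.42  0.32  0.69  1.82 -0.23  1.08  1.5 ]
```

View pics/w4.png

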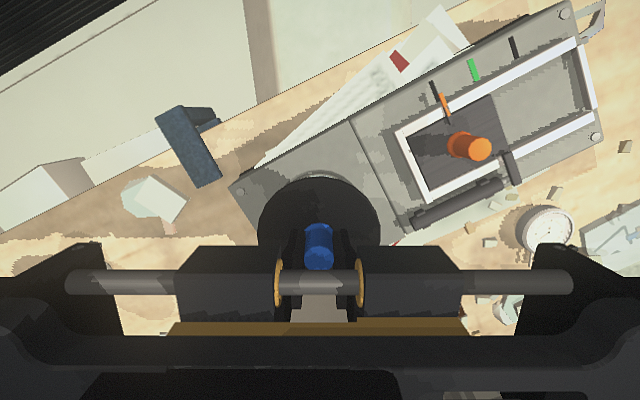

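The wrist view shows the cap (319,215) hovering over the well end of the casing, with the orange knob at (470,147), pointer at (440,100) and green mark at (473,70). I'll lower it now.

```bash
python3 -m crank '{"steps":[[[0,0,-0.5],[0,0,0]],[[0,0,-0.5],[0,0,0]],[[0,0,-0.2],[0,0,0]],[[0,0,-0.1],[0,0,0]],[[0,0,-0.1],[0,0,0]],[[0,0,-0.1],[0,0,0]],[[0,0,-0.1],[0,0,0]],[[0,0,0],[0,0,0]]]}'
```

```text
time: 10.67
ee_pos: [0.5371, -0.1359, 0.0648]
eef_rot: [0.214, 0.977, 0.0, -0.0]
ft_force: [0.6, 0.2, -1.0]
width: 0.0169
grip_force: 40.0
```

```bash
python3 -m crank '{"steps":[[[0,0,-0.1],[0,0,0]],[[0,0,-0.06],[0,0,0]],[[0,0,-0.04],[0,0,0]],[[0,0,0],[0,0,0]]]}'
```

```text
time: 11.0
ee_pos: [0.5373, -0.1359, 0.0602]
eef_rot: [0.214, 0.977, 0.0, 0.0]
ft_force: [-0.5, 0.1, -1.3]
width: 0.0175
grip_force: 40.0
```

```bash
python3 -m crank '{"steps":[[[0,0,-0.03],[0,0,0]],[[0,0,0],[0,0,0]]]}'; python3 -m crank '{"steps":[[[0,0,0],[0,0,0]],[[0,0,0],[0,0,0]],[[0,0,0],[0,0,0]],[[0,0,0],[0,0,0]],[[0,0,0],[0,0,0]],[[0,0,0],[0,0,0]]]}' 46; python3 -m crank '{"steps":[[[0,0,0.3],[0,0,0]],[[0,0,0.8],[0,0,0]],[[0,0,1],[0,0,0]],[[0,0,1],[0,0,0]],[[0,0,0.5],[0,0,0]],[[0,0,0],[0,0,0]],[[0,0,0],[0,0,0]]]}'
cat > chk.py <<'E'
from h import *
import sys
c=snap('wrist'); cv2.imwrite(sys.argv[1],c['pixels']); W=cloud(c)
w=W.reshape(-1,3); d=w[(np.hypot(w[:,0]-.5354,w[:,1]+.1358)<.055)]
t=d[(d[:,2]>.050)&(d[:,2]<.065)]; A=np.c_[t[:,0]-.5354,t[:,1]+.1358,np.ones(len(t))]
print('disc plane (slopes,height)',np.linalg.lstsq(A,t[:,2],rcond=None)[0],len(t),cv2.minEnclosingCircle((t[:,:2]*1000).astype(np.float32)))
k=d[(d[:,2]>.078)&(d[:,2]<.09)]; print('knob',len(k),k.mean(0))
o=cv2.inRange(cv2.cvtColor(c['pixels'],cv2.COLOR_BGR2HSV),(3,120,50),(22,255,255))>0
k=W[o&(W[...,2]>.079)&(W[...,2]<.089)&(W[...,0]<.6)]
if len(k): print('shutter knob',len(k),k.mean(0),(k.min(0)+k.max(0))/2)
for ce,a in blobs(c,(40,80,40),(85,255,255),20): print('green',ce,a,onplane(c,*ce,.048))
for ce,a in blobs(c,(3,150,70),(22,255,255),30): print('orange',ce,a,onplane(c,*ce,.055))
print(monitor.read_state()['ee_pos'])
E
python3 chk.py pics/w5.png
```

```text
time: 11.17
ee_pos: [0.5373, -0.1359, 0.0601]
eef_rot: [0.214, 0.977, 0.0, 0.0]
ft_force: [-4.8, 1.2, 9.1]
width: 0.0172
grip_force: 40.0
time: 11.67
ee_pos: [0.5372, -0.1359, 0.0593]
eef_rot: [0.214, 0.977, 0.0, -0.0]
ft_force: [0.3, 0.7, -0.1]
width: 0.0442
grip_force: 0.0
time: 12.25
ee_pos: [0.5375, -0.1358, 0.1497]
eef_rot: [0.214, 0.977, 0.0, 0.001]
ft_force: [-0.1, 0.5, 0.5]
width: 0.0459
grip_force: 0.0
disc plane (slopes,height) [ 0.00127249 -0.00017282  0.05326291] 4987 ((535.7766723632812, -134.77330017089844), 40.866127014160156)
knob 318 [ 0.53514569 -0.13441466  0.0809565 ]
shutter knob 324 [ 0.52811653 -0.01657111  0.08270947] [ 0.52861683 -0.01611072  0.08206934]
green [446.   76.2] 99 [0.48344506 0.01081422 0.048     ]
orange [421.7 103.7] 54 [ 0.4953594  -0.01781132  0.055     ]
orange [442.4 139.1] 527 [ 0.53183126 -0.01048919  0.055     ]
[ 0.53692925 -0.13568408  0.14876901]
```

The cap is seated flat: disc top about 53–54 mm, slopes about 0.1%, centre within 1 mm of the well. Next is the shutter knob.

```bash
python3 -m crank '{"steps":[[[0,0.5,0],[0,0,0.8]],[[-0.06,0.8,0],[0,0,0.8]],[[-0.06,0.8,0],[0,0,0.8]],[[-0.06,0.8,0],[0,0,0.8]],[[-0.06,0.8,0],[0,0,0.8]],[[-0.06,0.7,0],[0,0,0.8]],[[-0.05,0.38,0],[0,0,0.84]],[[0,0,-0.3],[0,0,0]],[[0,0,-0.5],[0,0,0]],[[0,0,0],[0,0,0]]]}'; python3 -m crank '{"steps":[[[0,0,0],[0,0,0]],[[0,0,0],[0,0,0]]]}'; python3 -c "
from h import *
s=monitor.read_state();print(s['ee_pos'],s['eef_rot'],s['joint_positions'].round(2))"
```

```text
time: 13.13
ee_pos: [0.5271, -0.0162, 0.127]
eef_rot: [-0.031, 1.0, -0.0, -0.002]
ft_force: [-1.1, -0.8, 0.1]
width: 0.0461
grip_force: 0.0
time: 13.3
ee_pos: [0.5285, -0.0169, 0.1294]
eef_rot: [-0.03, 1.0, -0.0, -0.0]
ft_force: [-0.5, -0.2, -0.1]
width: 0.046
grip_force: 0.0
[ 0.52848774 -0.01685197  0.12943139] [-3.01719728e-02  9.99544715e-01 -1.12289355e-04 -5.29217336e-05] [-0.57  0.21  0.58  1.86 -0.13  1.11  1.69]
```

```bash
python3 -m crank '{"steps":[[[0,0,-0.7],[0,0,0]],[[0,0,-0.8],[0,0,0]],[[0,0,-0.7],[0,0,0]],[[0,0,-0.4],[0,0,0]],[[0,0,-0.16],[0,0,0]],[[0,0,0],[0,0,0]],[[0,0,0],[0,0,0]]]}'; python3 -m crank '{"steps":[[[0,0,0],[0,0,0]],[[0,0,0],[0,0,0]],[[0,0,0],[0,0,0]],[[0,0,0],[0,0,0]],[[0,0,0],[0,0,0]],[[0,0,0],[0,0,0]],[[0,0,0],[0,0,0]],[[0,0,0],[0,0,0]]]}' 0 45
```

```text
time: 13.88
ee_pos: [0.529, -0.0166, 0.0611]
eef_rot: [-0.031, 1.0, 0.0, 0.0]
ft_force: [0.6, -0.4, 0.8]
width: 0.0459
grip_force: 0.0
time: 14.55
ee_pos: [0.5286, -0.0166, 0.0604]
eef_rot: [-0.031, 1.0, -0.0, 0.0]
ft_force: [-0.3, -1.2, 1.5]
width: 0.015
grip_force: 43.8
```

```bash
python3 -m crank '{"steps":[[[-0.01,0.15,0],[0,0,0]],[[-0.01,0.2,0],[0,0,0]],[[-0.015,0.25,0],[0,0,0]],[[-0.015,0.25,0],[0,0,0]],[[-0.01,0.2,0],[0,0,0]],[[-0.01,0.15,0],[0,0,0]],[[0,0,0],[0,0,0]],[[0,0,0],[0,0,0]],[[0,0,0],[0,0,0]]]}'; python3 chk.py pics/w6.png
```

```text
time: 15.3
ee_pos: [0.5266, 0.0115, 0.0604]
eef_rot: [-0.03, 1.0, -0.001, -0.0]
ft_force: [-0.2, -8.8, 3.7]
width: 0.0147
grip_force: 43.8
disc plane (slopes,height) [ 0.00950596 -0.00478756  0.0534931 ] 7664 ((534.9469604492188, -134.61962890625), 41.50870895385742)
knob 113 [ 0.52882129 -0.13668808  0.08059761]
shutter knob 475 [0.52413592 0.01195319 0.08265048] [0.52438685 0.01208254 0.08181002]
green [321.2 174. ] 151 [0.48291728 0.01124206 0.048     ]
green [615.4 265.2] 228 [0.53545812 0.2216833  0.048     ]
orange [317.9 190.1] 81 [0.49157464 0.00971258 0.055     ]
orange [318.4 250.1] 978 [0.53256417 0.01250087 0.055     ]
[0.52664427 0.01144382 0.06042753]
```

View pics/w6.png

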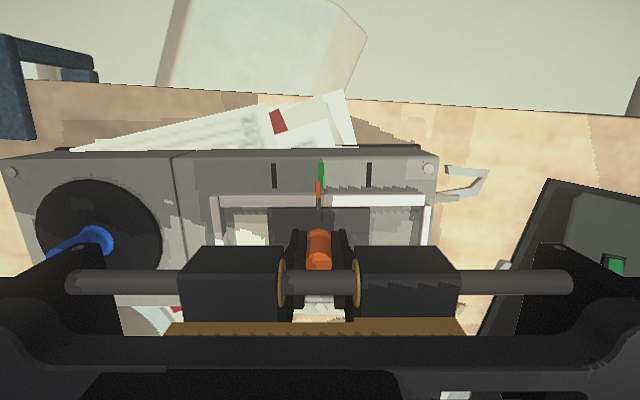

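The wrist view shows the pointer at (318,190) about 1.5–2 mm short of the green mark at (321,174). The cap is still seated at (95,235). I'll add a small nudge.

```bash
python3 -m crank '{"steps":[[[0,0.07,0],[0,0,0]],[[0,0,0],[0,0,0]],[[0,0,0],[0,0,0]],[[0,0,0],[0,0,0]],[[0,0,0],[0,0,0]],[[0,0,0],[0,0,0]]]}'; python3 chk.py pics/w7.png; python3 -c "
import cv2;p=cv2.imread('pics/w7.png');cv2.imwrite('pics/w7c.png',cv2.resize(p[140:280,230:410],None,fx=4,fy=4))"
```

```text
time: 15.85
ee_pos: [0.5265, 0.013, 0.0604]
eef_rot: [-0.03, 1.0, -0.001, -0.0]
ft_force: [-1.3, -9.3, 3.6]
width: 0.0151
grip_force: 43.8
disc plane (slopes,height) [ 0.00922847 -0.00479117  0.05346336] 7594 ((534.2769165039062, -134.68138122558594), 41.41145706176758)
knob 157 [ 0.52909886 -0.13630016  0.08062121]
shutter knob 483 [0.52401419 0.01352739 0.08268047] [0.52413683 0.01363478 0.08197169]
green [318.7 172.3] 116 [0.48182292 0.01118407 0.048     ]
green [613.5 264.7] 209 [0.53508635 0.22172009 0.048     ]
orange [317.9 189.5] 77 [0.49109234 0.01126774 0.055     ]
orange [318.4 250.1] 978 [0.53246033 0.01406824 0.055     ]
[0.52655373 0.01302068 0.06041619]
```

View pics/w7c.png

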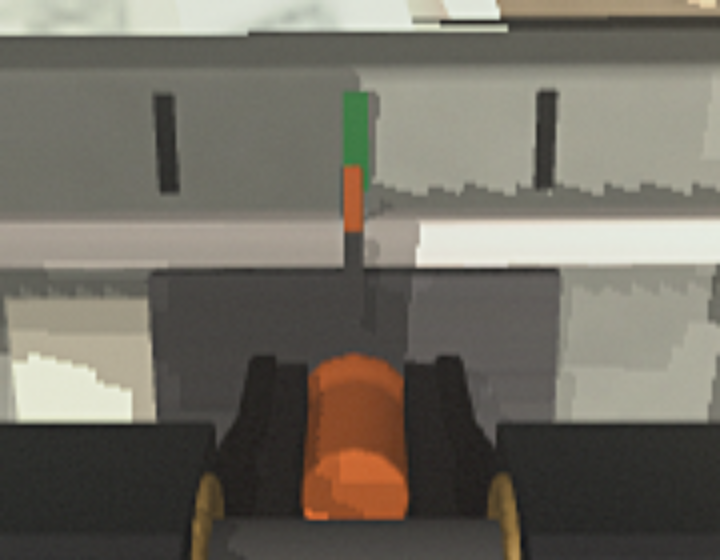

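The crop shows the orange pointer at (353,200) on the green mark at (356,130), with less than 0.5 mm between them. The knob is still gripped, so I'm handing in.

```bash
python3 -c "
from h import *
print(ticket.close_job())"
```

```text
the job is handed in; nothing more can be done
None
```

The cap is seated flat in the well and released, and the shutter is held at half travel with its pointer on the green mark; I handed the job in at about 16 s of the 45 s, but no verdict came back.

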